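# Stir the bead soup in the play kitchen

## Robot

A 7-joint arm with a two-finger parallel gripper is mounted at the origin on the work surface. World frame = base frame: x ahead of the robot, y to its left, z up, the work surface at z = 0. Lengths are in mm, angles in rad, forces in N, time in s.
With the tool pointing down it reaches from about 400 to 850 mm from the base axis. Payload 10.4 kg.
Tool frame: the origin (TCP) lies between the finger pads; the fingertips stand 14 mm ahead of it and the grasp point (between the pads) lies 5 mm behind it; x points along the fingers, z is the direction in which the jaws open and shut, and the axes are right-handed (so a half turn about x gives the same grasp; the last joint's range is limited). The gripper opens to 87 mm and grips with 3 to 60 N. Pads are 19 mm wide; open, the fingers measure 117 mm over their backs; the gripper's body (75 mm by 190 mm) begins 51 mm behind the grasp point.
Start: joints at [1.19, 0.332, -0.065, 1.46, 0.022, 1.35, -0.088], TCP at [218.906, -585.432, 236.576] pointing down, gripper open.
Joint ranges: [-2.6, 2.6], [-0.5, 2.12], [-1.47, 1.34], [0.16, 2.42], [-1.27, 4.41], [0.06, 2.06], [-2.6, 2.6]. Speed limits (rad/s): [2.22, 2.22, 2.79, 2.79, 3.14, 3.14, 3.14].

## Interface

Orientations are given as a unit quaternion [x, y, z, w].
In Python, from station import * gives the robot as it stands. The module is installed in compiled form; this text tells all that it offers.
- The arm moves only by the shell command python3 -m handwheel 'ROWS'. ROWS is a JSON object of lists of equal length, an entry for each row: "linear": the shift along the tool's x, y, z each as a share of 60 mm, from -1 to 1, a list of three; "rot": the turn, a rotation vector about the tool's x, y, z each as a share of 5 degrees, from -1 to 1, a list of three; "gripper": the finger opening in mm, from 0 to 87. In form: {"linear": [[x, y, z], ...], "rot": [[rx, ry, rz], ...], "gripper": [gripper, ...]}. A call has 1 to 8 rows; each row shifts and turns the commanded pose from where the row before left it, along the tool's axes as they then stand; what a row does not reach is not made up. A row lasts 1/8 s, in which the tool goes at most 62.5 mm and 10.7 degrees, less where a joint would pass 70% of its speed; a pose out of reach is approached as far as the arm can. A call with a number of a shift or a turn outside -1 to 1 is refused whole. A call with a gripper value outside its range is refused whole. The fingers move at their own pace and stop on an object; the grip force is fixed at half the most. Time passes only in rows, so rows that do not move let the fingers close. It gives the time, the measured TCP pose, the force and the opening at its end, in the units of the state.
- sense(): the state, without advancing time (a new reading comes with each control period).
- grab_frame(name): name is "scene" or "top" or "wrist"; returns a dict with "pixels" (400x640x3 uint8, blue, green, red), "K" (3x3 intrinsics, pixels), "k1" (the pictures are not rectified: a ray, as slopes to the right and down, at radius r is drawn at 1 + k1 r^2 times it, then the intrinsics apply), "R" (3x3) and "t" (3): a world point X has camera coordinates R X + t; the wrist camera has in their place "hand_eye" (4x4, takes a point from camera to tool coordinates, whose origin is the TCP and whose axes are the tool frame's). Camera axes: x right, y down, z forward; pixel columns grow to the right and rows downward; lengths in mm; the calibration is good to about 2 mm. A picture is of the moment at which its call begins: read the wrist's pose just before it. There is no depth.
- close_job(): hands the job in, once; it reports no verdict.
The state is a dict: "time": time; "joints": joint angles; "qd": joint speeds; "joint_efforts": joint torques, N m; "eef_pos": TCP position; "tool_rot": TCP orientation; "wrist_force": force on the tool from outside, world axes, zero at the start; "moment": the same for the moment, N m; "opening": opening from 0.0 (shut) to 1.0 (fully open).
Only numpy, scipy, OpenCV 4.12 (cv2) and the standard library are available. Lean on these libraries where they do the work, as an engineer would, in place of code of your own. Each camera call takes 0.05 s, during which the arm holds its last target. There are 200 camera calls.

## Task

Take the wooden stirrer out of its tub and stir the pan that has the beads in it: reach down among the beads on the side of the pan's handle and sweep once right round the pan, well out towards its wall, anticlockwise seen from above, back to the handle side. Then stand the stirrer back in the tub it came from, with the pan left where it stands and every bead still in it.

Things in the scene. Friction and masses are not known exactly. Their poses are not given: they have to be found in the camera images.
- stirrer_mid (a point): Centre, half-way up, of the loose stirrer: a plain wooden rod 180 mm long standing in its tub, 60 g; round handle 16 mm in diameter from 36 mm above the foot to the top, thick flat-footed end 26 mm in diameter over the lowest 28 mm. z runs up along the rod. Best gripped from above, 20 to 60 mm above this point, at any yaw.
- stirrer_foot (a point): Centre of the stirrer's flat underside, 90 mm below stirrer_mid along the rod.
- tub_floor (a point): Centre of the inner floor of the fixed open wooden tub that holds the stirrer: inner diameter 60 mm, outer 72 mm, rim 59 mm above this point, which lies 6 mm above the table. A twin tub holds short brushes (up to 125 mm high) and is not to be used.
- pan: Steel pan with the beads, loose, 0.9 kg: outer diameter 140 mm at the foot, 156 at the rim, 65 high, wall 4, inner floor 5 mm above the origin (centre of its underside). Its one wooden handle (reaching 178 mm from the centre, 45 to 59 mm up) points along -x; z is up; anticlockwise runs -x, -y, +x, +y, -x. A twin pan, empty, stands on the other side.
- bead1_center (a point): Centre of wooden bead 1 of five in the bead pan: a loose ball 26 mm in diameter, 12 g. The beads start in a ring 42 mm from the pan's centre, the middle free to lower the stirrer into; they roll out of the way of a foot swept 5 to 10 mm above the inner floor, 35 to 50 mm from the centre, pushed against the wall or on round it.
- bead2_center (a point): Centre of wooden bead 2 of five, like bead 1.
- bead3_center (a point): Centre of wooden bead 3 of five, like bead 1.
- bead4_center (a point): Centre of wooden bead 4 of five, like bead 1.
- bead5_center (a point): Centre of wooden bead 5 of five, like bead 1.
Things that resemble listed ones, but are neither listed nor needed, are in the scene too. Of the things shaped like the part that bears stirrer_mid, the wooden one is meant.

How it is judged (in metres and radians):
On the way, in this order (a step that is already met when the one before it is completed fails the run):
1. the stirrer's foot is down among the beads in the bead pan, at the handle side (x of stirrer_foot in the frame of pan below -0.022 m and y of stirrer_foot in the frame of pan between -0.02 and 0.02 m and z of stirrer_foot in the frame of pan between 0 and 0.027 m and horizontal distance between stirrer_foot and pan below 0.075 m), for 0.04 s.
2. the stirrer's foot is down among the beads in the bead pan, at the side a quarter turn on (anticlockwise) (y of stirrer_foot in the frame of pan below -0.022 m and x of stirrer_foot in the frame of pan between -0.02 and 0.02 m and z of stirrer_foot in the frame of pan between 0 and 0.027 m and horizontal distance between stirrer_foot and pan below 0.075 m), for 0.04 s.
3. the stirrer's foot is down among the beads in the bead pan, at the side opposite the handle (x of stirrer_foot in the frame of pan above 0.022 m and y of stirrer_foot in the frame of pan between -0.02 and 0.02 m and z of stirrer_foot in the frame of pan between 0 and 0.027 m and horizontal distance between stirrer_foot and pan below 0.075 m), for 0.04 s.
4. the stirrer's foot is down among the beads in the bead pan, at the side three quarters round (y of stirrer_foot in the frame of pan above 0.022 m and x of stirrer_foot in the frame of pan between -0.02 and 0.02 m and z of stirrer_foot in the frame of pan between 0 and 0.027 m and horizontal distance between stirrer_foot and pan below 0.075 m), for 0.04 s.
5. the stirrer's foot is down among the beads in the bead pan, at the handle side again (all of step 1), for 0.04 s.
At the end, for the whole second after the job is handed in: Stirrer released in its own tub: foot within 24 mm of the tub centre and under 20 mm above the table, leaning under 0.5 rad; bead pan upright, within 25 mm of its start; all five beads in it, at least one of them more than 15 mm from its start (horizontal distance between stirrer_foot and tub_floor below 0.024 m and height (world z) of stirrer_foot below 0.02 m and angle between stirrer_mid's own z axis and vertical below 0.5 rad and distance of pan from where it was at the start of the episode below 0.025 m and angle between pan's own z axis and vertical below 0.1 rad and distance of any of bead1_center, bead2_center, bead3_center, bead4_center, bead5_center from where it was at the start of the episode above 0.015 m and horizontal distance between each of bead1_center, bead2_center, bead3_center, bead4_center, bead5_center and pan below 0.075 m and z of each of bead1_center, bead2_center, bead3_center, bead4_center, bead5_center in the frame of pan below 0.065 m); the robot touches nothing.
It also fails if it takes over 64 s, if anything falls off the work surface, if the arm or the gripper's body presses on something with over 40 N, if the wrist force passes 120 N, or if a joint passes its speed limit or range.

## Working session

There is one attempt and no reset: what is moved stays moved. The work goes in short steps, Python scripts to look and compute and a shell command to move; the robot and the scene stay as the last step left them, time stands still between calls to the robot, and variables do not carry over. Pictures are saved under pics/ and viewed, about 8 in all and at most 12, crops included, and the job is handed in when it is done.

```bash
mkdir -p pics
cat > h.py <<'E'
import numpy as np, cv2
from station import *
from scipy.spatial.transform import Rotation as Rn
def save(n,f): cv2.imwrite('pics/'+f,grab_frame(n)['pixels'])
def ray(fr,u,v,pose=None):
    K=np.array(fr['K']); d=np.array([(u-K[0,2])/K[0,0],(v-K[1,2])/K[1,1]]); s=d.copy()
    for _ in range(20): s=d/(1+fr['k1']*(s@s))
    r=np.array([s[0],s[1],1.])
    if 'hand_eye' in fr:
        H=np.array(fr['hand_eye']); R=Rn.from_quat(pose[1]).as_matrix()
        return R@H[:3,3]+np.array(pose[0]), R@H[:3,:3]@r
    R=np.array(fr['R']); t=np.array(fr['t']); return -R.T@t, R.T@r
def at(fr,u,v,z,pose=None):
    o,d=ray(fr,u,v,pose); return o+d*(z-o[2])/d[2]
def proj(fr,X):
    c=np.array(fr['R'])@X+np.array(fr['t']); s=c[:2]/c[2]; s=s*(1+fr['k1']*(s@s)); K=np.array(fr['K'])
    return K[0,0]*s[0]+K[0,2],K[1,1]*s[1]+K[1,2]
E
python3 - <<'E'
from h import *
s=sense();print(s)
print(Rn.from_quat(s['tool_rot']).as_matrix().round(3))
for n in ('top','scene','wrist'):
    f=grab_frame(n);cv2.imwrite(f'pics/{n}0.png',f['pixels'])
    if 'R' in f: print(n,(-np.array(f['R']).T@np.array(f['t'])).round(0),f['k1'])
    else: print(f['hand_eye'])
E
```

```text
{'time': 0.0, 'joints': array([ 1.19037381,  0.33289798, -0.06473052,  1.4609615 ,  0.02160037,
        1.3498983 , -0.0884956 ]), 'qd': array([-0.00108273,  0.00074503,  0.0017263 ,  0.00069912,  0.00056049,
        0.00019762, -0.00124602]), 'joint_efforts': array([-8.51869790e-04, -6.23252892e+01,  2.38920422e-02, -3.89893985e+01,
       -6.14648801e-02,  3.98844620e-02,  1.31796151e-04]), 'eef_pos': array([ 218.77640829, -585.0549861 ,  235.72806624]), 'tool_rot': array([ 0.40330262,  0.58144741, -0.40274506,  0.58057068]), 'wrist_force': array([ 0.50976935, -0.15252301, -0.35308041]), 'moment': array([ 0.06964595, -0.03423089, -0.00046558]), 'opening': 1.0003845046691595}
[[-0.001  0.937  0.35 ]
 [ 0.001  0.35  -0.937]
 [-1.    -0.    -0.001]]
top [ 365.  -19. 1062.] -0.04936988795983224
scene [1096.  140.  585.] -0.09323243343696794
[[ 1.72692533e-04 -2.61252121e-01  9.65270583e-01 -1.48664128e+02]
 [ 6.21605719e-04 -9.65270383e-01 -2.61252178e-01  7.12226251e+01]
 [ 9.99999792e-01  6.45134016e-04 -4.29917459e-06 -1.73829126e-01]
 [ 0.00000000e+00  0.00000000e+00  0.00000000e+00  1.00000000e+00]]
```

View pics/top0.png

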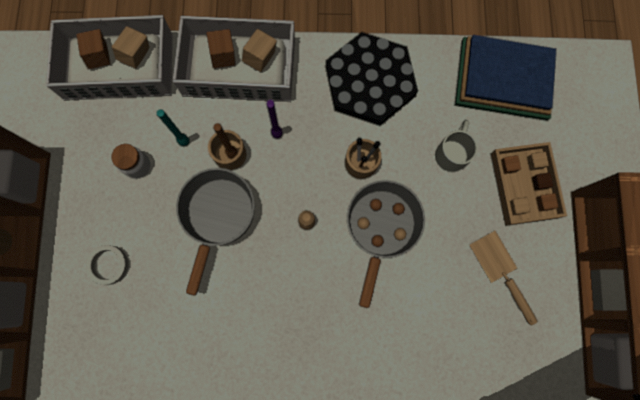

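View pics/scene0.png

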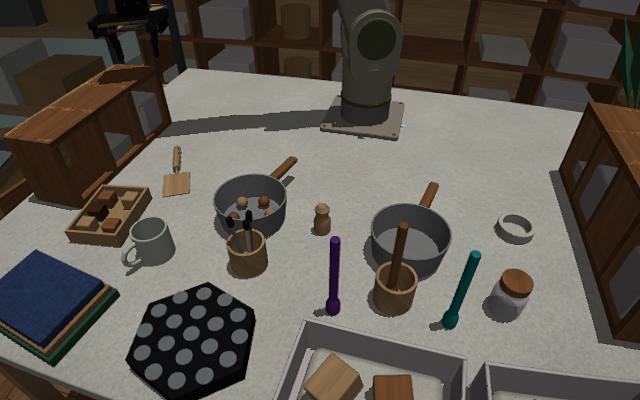

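The top view shows the wooden rod in the tub at about (227,150), with its tip near (220,130). The lookalikes are the teal rod (170,128), the purple rod (275,118) and the brush tub (364,157). I choose the wooden rod. The bead pan is at (386,218) with its handle towards (370,290), and the empty twin is at (217,206). Next is a close crop to check the choice.

Run:
```python
from h import *
a=cv2.imread('pics/top0.png'); b=cv2.imread('pics/scene0.png')
c1=cv2.resize(a[110:180,190:260],(400,400),interpolation=cv2.INTER_CUBIC)
c2=cv2.resize(a[170:310,340:430],(386,600),interpolation=cv2.INTER_CUBIC)
c3=cv2.resize(b[210:320,360:460],(400,440)[:2],interpolation=cv2.INTER_CUBIC)[:200+240]
can=np.zeros((600,800,3),np.uint8); can[:300,:300]=cv2.resize(c1,(300,300)); can[300:600,:272]=cv2.resize(c3,(272,300)); can[:,310:696]=c2
cv2.imwrite('pics/crop1.png',np.clip(can*1.7,0,255).astype(np.uint8))
f=grab_frame('top')
print('tub',at(f,227,149,65),'twin',at(f,364,157,65),'pan',at(f,386,218,65),'tip',at(f,219,130,183))
```

```text
tub [650.89544055 157.17258028  65.        ] twin [ 637.87409517 -118.81030519   65.        ] pan [ 514.53252182 -161.34888945   65.        ] tip [652.21864554 152.3320647  183.        ]
```

View pics/crop1.png

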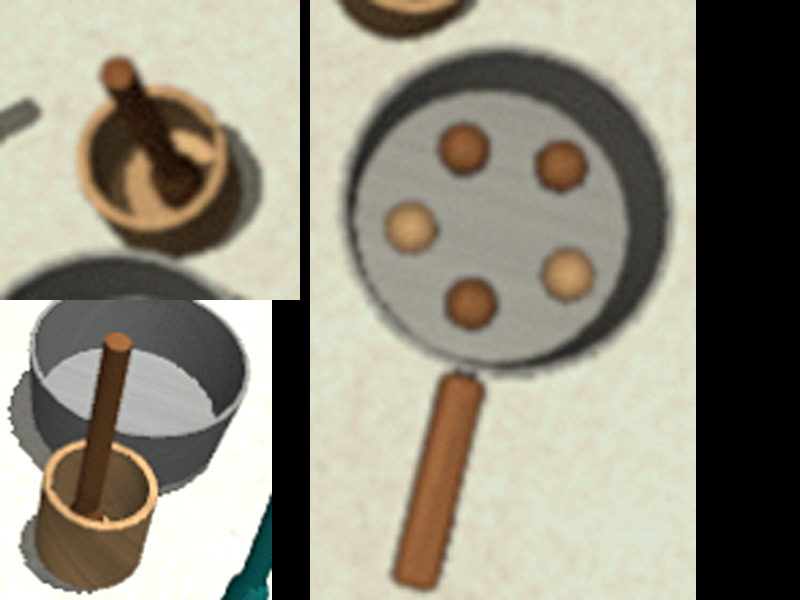

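Run:
```python
from h import *
f=grab_frame('top')
tip=at(f,217.5,127.,185); foot=at(f,232,153.6,20)
print('tub',at(f,225.5,146.6,65),'tip',tip,'foot',foot)
p=at(f,386.3,219.3,65); h=at(f,364.5,306.5,57);h0=at(f,375.7,257.5,57)
print('pan',p,'hend',h,h-p,'dist',np.hypot(*(h-p)[:2]),np.degrees(np.arctan2(*(h-p)[1::-1])),np.degrees(np.arctan2(*(h-h0)[1::-1])))
for n,(u,v) in enumerate([(463,149),(560,166),(411,228),(568,274),(470,304)]):
    b=at(f,(u-310)/4.289+340,v/4.286+170,18);print(b-p,np.hypot(*(b-p)[:2]))
g=grab_frame('scene')
print('scene tip proj',proj(g,tip),'seen',360+118/2.72,210+(342-300)/2.727)
print('rim pred',[proj(g,p+[78*np.cos(a),78*np.sin(a),0]) for a in (0,np.pi/2,np.pi,-np.pi/2)])
print(proj(g,at(f,225.5,146.6,65)),'seen tub',360+97/2.72,210+185/2.727)
```

```text
tub [655.87764152 160.43383293  65.        ] tip [657.14421448 154.91104147 185.        ] foot [653.88194921 154.1297153   20.        ]
pan [ 511.95876949 -161.90449532   65.        ] hend [ 343.44126445 -118.91665333   57.        ] [-168.51750504   42.98784199   -8.        ] dist 173.9140709154571 165.6893793034236 166.62785281508343
[ 36.99359634  14.86104279 -47.        ] 39.86698839027166
[ 29.25587831 -31.91035621 -47.        ] 43.29176884161669
[ -1.73189965  40.19227271 -47.        ] 40.22956949813616
[-23.01642025 -34.7940498  -47.        ] 41.71787989546739
[-37.89338359  12.2681464  -47.        ] 39.82983725560839
scene tip proj (np.float64(402.5784298438793), np.float64(223.23278591199988)) seen 403.38235294117646 225.4015401540154
rim pred [(np.float64(235.01276499574817), np.float64(217.66655141172674)), (np.float64(284.9937520949679), np.float64(199.16976242071058)), (np.float64(262.89415066013026), np.float64(172.23392926308975)), (np.float64(216.26492310225365), np.float64(187.87761912290676))]
(np.float64(396.0250092539637), np.float64(274.657255190068)) seen tub 395.6617647058823 277.8401173450678
```

Measurements agree with the given sizes. The rod stands upright at about (656,155), the tub centre is (656,160), and the pan is at (512,-162) with its handle at 166°. The bead ring radius comes out at about 41 mm, against 42 given. Next I turn the wrist square to the world axes and then move.

```bash
python3 -m handwheel '{"linear":[[0,0,0],[0,0,0],[0,0,0],[0,0,0],[0,0,0]],"rot":[[0.82,0,0],[0.82,0,0],[0.82,0,0],[0.82,0,0],[0.82,0,0]],"gripper":[87,87,87,87,87]}'
python3 -m handwheel '{"linear":[[0,0.4,-0.7],[0,0.4,-0.7],[0,0.4,-0.7],[0,0.4,-0.7],[0,0.4,-0.7],[0,0.4,-0.7],[0,0.4,-0.7],[0,0.4,-0.7]],"rot":[[0,0,0],[0,0,0],[0,0,0],[0,0,0],[0,0,0],[0,0,0],[0,0,0],[0,0,0]],"gripper":[87,87,87,87,87,87,87,87]}'
python3 -c "
from h import *
s=sense();print(s['eef_pos'],Rn.from_quat(s['tool_rot']).as_matrix().round(3),s['joints'])"
```

```text
time: 0.92
eef_pos: [218.9, -585.4, 236.5]
tool_rot: [-0.501, -0.499, 0.501, -0.499]
wrist_force: [0.3, 0.0, -0.4]
opening: 1.001
time: 1.92
eef_pos: [411.5, -248.0, 236.7]
tool_rot: [0.5, 0.5, -0.5, 0.5]
wrist_force: [1.2, -0.6, 0.5]
opening: 0.998
[ 411.49471346 -248.01609976  236.7423579 ] [[ 0.  1. -0.]
 [-0. -0. -1.]
 [-1.  0.  0.]] [ 0.76106858  0.02989275 -0.31803401  1.81464507  0.00998533  1.29797239
 -1.13038735]
```

```bash
python3 -m handwheel '{"linear":[[0,0.51,-0.84],[0,0.51,-0.84],[0,0.51,-0.84],[0,0.51,-0.84],[0,0.51,-0.84],[0,0.51,-0.84],[0,0.51,-0.84],[0,0.51,-0.84]],"rot":[[0,0,0],[0,0,0],[0,0,0],[0,0,0],[0,0,0],[0,0,0],[0,0,0],[0,0,0]],"gripper":[87,87,87,87,87,87,87,87]}'
python3 -m handwheel '{"linear":[[0,0,0],[0,0,0]],"rot":[[0,0,0],[0,0,0]],"gripper":[87,87]}'
python3 -c "
from h import *
s=sense();save('wrist','w1.png');print(s['eef_pos'],s['joints'])"
```

```text
time: 2.92
eef_pos: [656.7, 155.0, 236.5]
tool_rot: [-0.5, -0.5, 0.5, -0.5]
wrist_force: [0.3, -0.2, 0.8]
opening: 1.002
time: 3.18
eef_pos: [655.6, 153.4, 236.1]
tool_rot: [-0.5, -0.5, 0.5, -0.5]
wrist_force: [-0.6, -1.1, 0.5]
opening: 0.998
[655.64815856 153.42524443 236.11955296] [ 0.10401368  0.50486974 -0.59126387  1.29059201  0.27617812  1.42722917
 -2.03869972]
```

View pics/w1.png

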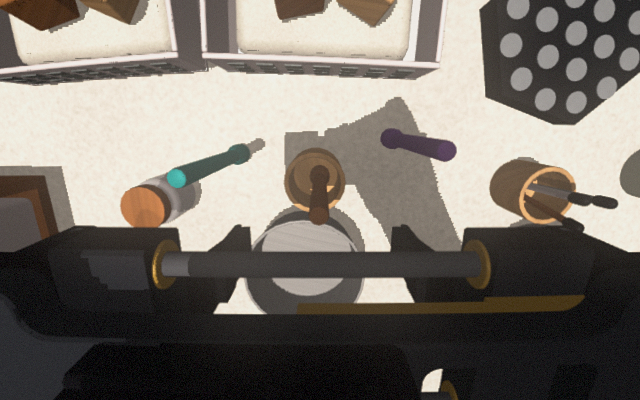

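The wrist view shows the wooden rod centred between the jaws, with its top at (318,214) and the tub rim centred at (315,180). The purple rod (420,145) and teal rod (205,165) are clear of the fingers.

Run:
```python
from h import *
s=sense();f=grab_frame('wrist');p=(s['eef_pos'],s['tool_rot']);print(s['eef_pos'])
for n,u,v,z in (('top',318,214,186),('rim',315,181,65),('foot',319,177,30),('purpletop',445,150,180),('tealtop',178,178,180)): print(n,at(f,u,v,z,p))
```

```text
[655.74048287 152.51992269 236.55167387]
top [660.98312149 154.6258324  186.        ]
rim [661.06532426 159.10303181  65.        ]
foot [659.07425684 154.6581164   30.        ]
purpletop [707.66317154  62.36508413 180.        ]
tealtop [687.19857314 258.9887798  180.        ]
```

```bash
python3 -m handwheel '{"linear":[[0.4,0.04,0],[0.4,0,0],[0.4,0,0],[0.4,0,0],[0,0,0],[0,0,0],[0,0,0],[0,0,0]],"rot":[[0,0,0],[0,0,0],[0,0,0],[0,0,0],[0,0,0],[0,0,0],[0,0,0],[0,0,0]],"gripper":[87,87,87,87,87,5,5,5]}'
python3 -m handwheel '{"linear":[[0,0,0],[0,0,0],[0,0,0],[0,0,0]],"rot":[[0,0,0],[0,0,0],[0,0,0],[0,0,0]],"gripper":[5,5,5,5]}'
```

```text
time: 4.28
eef_pos: [658.5, 153.9, 141.5]
tool_rot: [0.5, 0.5, -0.5, 0.5]
wrist_force: [-0.3, 0.3, -0.5]
opening: 0.747
time: 4.78
eef_pos: [658.1, 153.8, 140.5]
tool_rot: [0.5, 0.5, -0.5, 0.5]
wrist_force: [-0.0, 0.1, 0.0]
opening: 0.29
```

```bash
python3 -m handwheel '{"linear":[[0,0,0],[0,0,0],[0,0,0],[0,0,0],[0,0,0]],"rot":[[0,0,0],[0,0,0],[0,0,0],[0,0,0],[0,0,0]],"gripper":[5,5,5,5,5]}'
python3 -m handwheel '{"linear":[[-0.2,0,0],[-0.3,0,0],[-0.3,0,0],[-0.4,0,0],[-0.4,0,0],[0,0,0]],"rot":[[0,0,0],[0,0,0],[0,0,0],[0,0,0],[0,0,0],[0,0,0]],"gripper":[5,5,5,5,5,5]}'
python3 -c "
from h import *
s=sense();print(s['eef_pos'])
im=np.hstack([grab_frame('wrist')['pixels'][100:340,160:480],grab_frame('scene')['pixels'][100:340,260:500]]);cv2.imwrite('pics/w2.png',im)"
```

```text
time: 5.4
eef_pos: [658.1, 153.8, 140.5]
tool_rot: [0.5, 0.5, -0.5, 0.5]
wrist_force: [-0.2, 0.3, -0.8]
opening: 0.178
time: 6.15
eef_pos: [659.1, 154.4, 239.9]
tool_rot: [0.501, 0.499, -0.499, 0.501]
wrist_force: [-0.5, 0.2, -1.3]
opening: 0.172
[659.07033119 154.38867191 239.88314408]
```

View pics/w2.png

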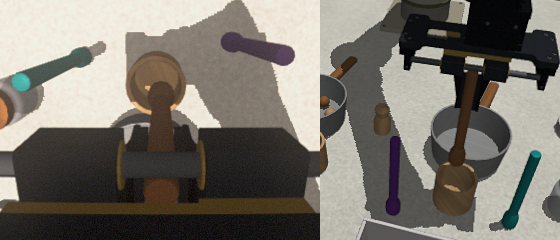

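```bash
python3 -m handwheel '{"linear":[[0,-0.3,0.65],[0,-0.3,0.65],[0,-0.3,0.66],[0,-0.3,0.66],[0,-0.31,0.66],[0,-0.31,0.66],[0,-0.31,0.66],[0,-0.31,0.66]],"rot":[[0,0,0],[0,0,0],[0,0,0],[0,0,0],[0,0,0],[0,0,0],[0,0,0],[0,0,0]],"gripper":[5,5,5,5,5,5,5,5]}'
python3 -m handwheel '{"linear":[[0,0,0],[0,0,0]],"rot":[[0,0,0],[0,0,0]],"gripper":[5,5]}'
python3 -c "
from h import *
s=sense();print(s['eef_pos'],s['joints'])
b=grab_frame('scene')['pixels'][110:260,190:340];a=grab_frame('wrist')['pixels'][60:360,120:520]
cv2.imwrite('pics/w3.png',np.hstack([a,cv2.resize(b,(300,300))]))"
```

```text
time: 7.25
eef_pos: [510.4, -163.1, 235.7]
tool_rot: [0.5, 0.5, -0.5, 0.5]
wrist_force: [0.8, 0.1, -0.9]
opening: 0.177
time: 7.5
eef_pos: [511.6, -161.1, 236.0]
tool_rot: [0.5, 0.5, -0.5, 0.5]
wrist_force: [0.1, 0.2, 0.5]
opening: 0.177
[ 511.62915213 -161.12711245  236.04112308] [ 0.66001411  0.17320798 -0.48960702  1.67484923  0.08330508  1.3151058
 -1.41500545]
```

View pics/w3.png

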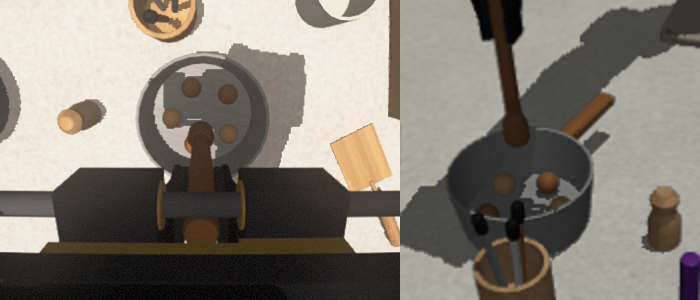

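Run:
```python
from h import *
s=sense();f=grab_frame('wrist');p=(s['eef_pos'],s['tool_rot']);print(s['eef_pos'])
print('foot',at(f,321,196,116,p)); print('rimtop',at(f,322,112,65,p),'L',at(f,257,177,65,p),'R',at(f,388,177,65,p))
B=[at(f,u+120,v+60,18,p) for u,v in ((191,88),(228,94),(172,118),(228,133))]
A=np.array(B);print(A)
th=np.radians(76*0+np.array([21.9,-47.5,92.5,-123.5])) # angles seen from top about centre
print('ctr',(A[:,:2]-42*np.c_[np.cos(th),np.sin(th)]))
```

```text
[ 512.04929108 -160.42186693  236.25790847]
foot [ 512.82488373 -160.4855277   116.        ]
rimtop [ 593.90247326 -161.35550757   65.        ] L [521.90514461 -86.7105846   65.        ] R [ 522.33100357 -237.69961188   65.        ]
[[ 550.91351763 -147.55544401   18.        ]
 [ 543.38197839 -195.33289032   18.        ]
 [ 511.63547776 -122.21543998   18.        ]
 [ 491.41941856 -196.75133266   18.        ]]
ctr [[ 511.94439496 -163.22093088]
 [ 515.00718967 -164.36724217]
 [ 513.46749203 -164.17546528]
 [ 514.60077194 -161.72812814]]
```

The rod hangs vertical with its foot at about (512,-161). The wrist view puts the pan centre at about (513,-163), which agrees with the top view. I lower into the free middle, then move out to the handle side beside the bead there.

```bash
python3 -m handwheel '{"linear":[[0.3,0.02,0.025],[0.3,0,0],[0.3,0,0],[0.25,0,0],[0.2,0,0],[0.13,0,0],[0,0,0],[0,0,0]],"rot":[[0,0,0],[0,0,0],[0,0,0],[0,0,0],[0,0,0],[0,0,0],[0,0,0],[0,0,0]],"gripper":[5,5,5,5,5,5,5,5]}'
python3 -m handwheel '{"linear":[[0,-0.08,0],[0,-0.08,0],[0,-0.08,0],[0,-0.08,0],[0,-0.08,0],[0,-0.08,0],[0,-0.08,0],[0,-0.08,0]],"rot":[[0,0,0],[0,0,0],[0,0,0],[0,0,0],[0,0,0],[0,0,0],[0,0,0],[0,0,0]],"gripper":[5,5,5,5,5,5,5,5]}'
python3 -c "
from h import *
s=sense();print(s['eef_pos'])
b=grab_frame('scene')['pixels'][110:260,190:340];a=grab_frame('wrist')['pixels'][60:360,120:520]
cv2.imwrite('pics/w4.png',np.hstack([a,cv2.resize(b,(300,300))]))"
```

```text
time: 8.65
eef_pos: [513.3, -163.4, 148.3]
tool_rot: [0.5, 0.5, -0.5, 0.5]
wrist_force: [-1.6, 0.5, -0.7]
opening: 0.175
time: 9.65
eef_pos: [475.4, -163.9, 148.5]
tool_rot: [0.5, 0.499, -0.5, 0.501]
wrist_force: [5.0, -2.3, 0.3]
opening: 0.178
[ 475.41150111 -163.91540737  148.49825249]
```

View pics/w4.png

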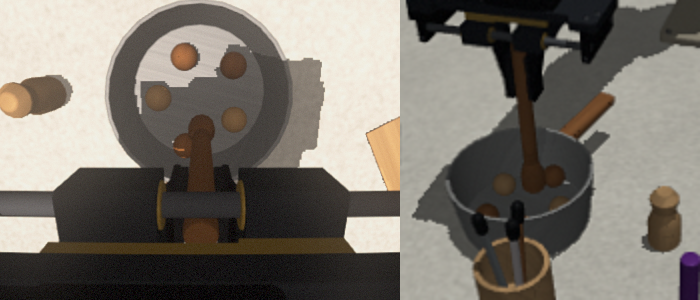

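Run:
```python
from h import *
s=sense();f=grab_frame('wrist');p=(s['eef_pos'],s['tool_rot']);print(s['eef_pos'],s['wrist_force'])
print('rimtop',at(f,320,61,65,p),'L',at(f,227,150,65,p),'R',at(f,412,150,65,p),'foot',at(f,321,188,27,p))
A=np.array([at(f,u+120,v+60,18,p) for u,v in ((184,56),(233,65),(158,97),(234,119),(182,145))]);print(A)
```

```text
[ 474.93562857 -163.87085458  148.35467055] [ 4.89251147 -2.08777677  0.09569244]
rimtop [ 591.44569394 -163.25514563   65.        ] L [524.43438858 -87.1813734   65.        ] R [ 524.442958   -238.49575384   65.        ] foot [ 483.80761856 -164.14293428   27.        ]
[[ 552.06524943 -147.94394712   18.        ]
 [ 543.76152549 -194.84387562   18.        ]
 [ 513.10764288 -121.74136912   18.        ]
 [ 491.02978677 -197.35048118   18.        ]
 [ 463.79105187 -144.59980083   18.        ]]
```

The pan hasn't shifted, and bead 5 has been nudged aside to about (464,-145). Now the sweep, first the half turn.

```bash
Z='x'
python3 -m handwheel '{"linear":[[0,0.011,0.086],[0,0.011,0.086],[0,0.033,0.08],[0,0.033,0.08],[0,0.053,0.069],[0,0.053,0.069],[0,0.069,0.053],[0,0.069,0.053]],"rot":[[0,0,0],[0,0,0],[0,0,0],[0,0,0],[0,0,0],[0,0,0],[0,0,0],[0,0,0]],"gripper":[5,5,5,5,5,5,5,5]}'
python3 -m handwheel '{"linear":[[0,0.08,0.033],[0,0.08,0.033],[0,0.086,0.011],[0,0.086,0.011],[0,0.086,-0.011],[0,0.086,-0.011],[0,0.08,-0.033],[0,0.08,-0.033]],"rot":[[0,0,0],[0,0,0],[0,0,0],[0,0,0],[0,0,0],[0,0,0],[0,0,0],[0,0,0]],"gripper":[5,5,5,5,5,5,5,5]}'
python3 -c "
from h import *
s=sense();print(s['eef_pos'])
b=grab_frame('scene')['pixels'][110:260,190:340];a=grab_frame('wrist')['pixels'][60:360,120:520]
cv2.imwrite('pics/w5.png',np.hstack([a,cv2.resize(b,(300,300))]))"
```

```text
time: 10.8
eef_pos: [495.0, -194.9, 147.7]
tool_rot: [0.5, 0.502, -0.499, 0.499]
wrist_force: [-1.5, 9.0, 2.6]
opening: 0.178
time: 11.8
eef_pos: [533.4, -198.1, 147.4]
tool_rot: [-0.499, -0.501, 0.501, -0.499]
wrist_force: [-5.2, 1.0, 1.5]
opening: 0.179
[ 533.36313143 -198.09708414  147.35541396]
```

View pics/w5.png

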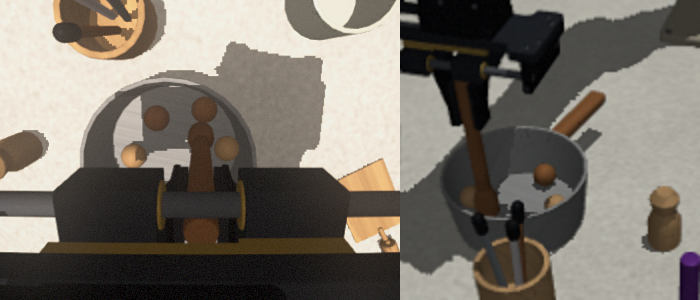

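Run:
```python
from h import *
s=sense();f=grab_frame('wrist');p=(s['eef_pos'],s['tool_rot']);print(s['eef_pos'],s['wrist_force'])
print('rimtop',at(f,289,132,65,p),'L',at(f,201,217,65,p),'R',at(f,376,217,65,p),'foot',at(f,321,192,27,p))
A=np.array([at(f,u+120,v+60,18,p) for u,v in ((156,117),(204,109),(226,148),(132,156))]);print(A)
```

```text
[ 533.83689273 -197.61806207  147.42004142] [-4.63534634  1.51158281  0.52141214]
rimtop [ 597.22970784 -172.07157967   65.        ] L [525.4291934  -93.35229281  65.        ] R [ 525.66902257 -245.25627235   65.        ] foot [ 538.4398016  -197.71787427   27.        ]
[[ 551.63264221 -152.67823717   18.        ]
 [ 559.72195016 -200.67749888   18.        ]
 [ 519.25307937 -223.49608956   18.        ]
 [ 510.4312874  -125.96685825   18.        ]]
```

The pan has crept about 6 mm towards -y and 3 mm towards +x, to about (516,-169). I recentre the circle there with a slightly smaller radius.

```bash
python3 -m handwheel '{"linear":[[0,0.057,-0.044],[0,0.057,-0.044],[0,0.057,-0.044],[0,0.057,-0.044],[0,0.02,-0.075],[0,0.02,-0.075],[0,0.02,-0.075],[0,0.02,-0.075]],"rot":[[0,0,0],[0,0,0],[0,0,0],[0,0,0],[0,0,0],[0,0,0],[0,0,0],[0,0,0]],"gripper":[5,5,5,5,5,5,5,5]}'
python3 -m handwheel '{"linear":[[0,-0.02,-0.075],[0,-0.02,-0.075],[0,-0.02,-0.075],[0,-0.02,-0.075],[0,-0.055,-0.055],[0,-0.055,-0.055],[0,-0.055,-0.055],[0,-0.055,-0.055]],"rot":[[0,0,0],[0,0,0],[0,0,0],[0,0,0],[0,0,0],[0,0,0],[0,0,0],[0,0,0]],"gripper":[5,5,5,5,5,5,5,5]}'
python3 -c "
from h import *
s=sense();print(s['eef_pos'])
b=grab_frame('scene')['pixels'][110:260,190:340];a=grab_frame('wrist')['pixels'][60:360,120:520]
cv2.imwrite('pics/w6.png',np.hstack([a,cv2.resize(b,(300,300))]))"
```

```text
time: 12.95
eef_pos: [553.1, -169.1, 147.9]
tool_rot: [0.5, 0.5, -0.5, 0.5]
wrist_force: [-0.1, 0.5, 0.1]
opening: 0.176
time: 13.95
eef_pos: [534.1, -138.3, 147.6]
tool_rot: [-0.5, -0.5, 0.5, -0.5]
wrist_force: [-2.5, -2.9, -0.5]
opening: 0.175
[ 534.13616351 -138.30218759  147.64770165]
```

View pics/w6.png

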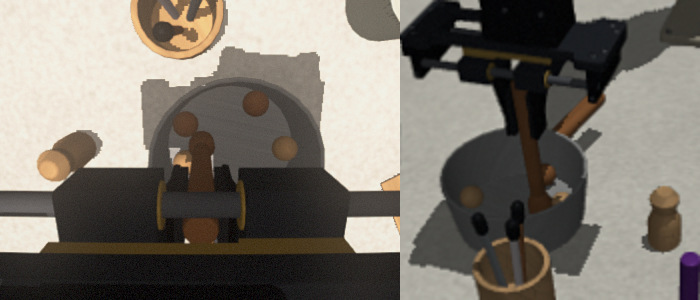

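Run:
```python
from h import *
s=sense();f=grab_frame('wrist');p=(s['eef_pos'],s['tool_rot']);print(s['eef_pos'],s['wrist_force'])
print('rimtop',at(f,355,138,65,p),'L',at(f,269,215,65,p),'R',at(f,445,215,65,p),'foot',at(f,322,194,27,p))
A=np.array([at(f,u+120,v+60,18,p) for u,v in ((186,123),(256,103),(285,148),(180,158))]);print(A)
```

```text
[ 534.12392923 -137.90890986  147.67387201] [-3.20600533 -2.24591232 -0.56297192]
rimtop [ 592.92357829 -165.29498457   65.        ] L [527.70060769 -93.13250512  65.        ] R [ 527.72540547 -245.83479041   65.        ] foot [ 536.75896957 -139.05774295   27.        ]
[[ 545.87523001 -122.9791482    18.        ]
 [ 566.1691729  -192.47437579   18.        ]
 [ 519.60959513 -224.98760869   18.        ]
 [ 508.66707955 -116.25469611   18.        ]]
```

```bash
python3 -m handwheel '{"linear":[[0,-0.079,-0.02],[0,-0.079,-0.02],[0,-0.079,-0.02],[0,-0.079,-0.02],[0,-0.075,0.02],[0,-0.075,0.02],[0,-0.075,0.02],[0,-0.075,0.02]],"rot":[[0,0,0],[0,0,0],[0,0,0],[0,0,0],[0,0,0],[0,0,0],[0,0,0],[0,0,0]],"gripper":[5,5,5,5,5,5,5,5]}'
python3 -m handwheel '{"linear":[[0,-0.055,0.055],[0,-0.055,0.055],[0,-0.055,0.055],[0,-0.055,0.055],[0,-0.02,0.075],[0,-0.02,0.075],[0,-0.02,0.075],[0,-0.02,0.075]],"rot":[[0,0,0],[0,0,0],[0,0,0],[0,0,0],[0,0,0],[0,0,0],[0,0,0],[0,0,0]],"gripper":[5,5,5,5,5,5,5,5]}'
python3 -m handwheel '{"linear":[[0,0,0],[0,0,0]],"rot":[[0,0,0],[0,0,0]],"gripper":[5,5]}'
python3 -c "
from h import *
s=sense();print(s['eef_pos'])
b=grab_frame('scene')['pixels'][110:260,190:340];a=grab_frame('wrist')['pixels'][60:360,120:520]
cv2.imwrite('pics/w7.png',np.hstack([a,cv2.resize(b,(300,300))]))"
```

```text
time: 15.1
eef_pos: [498.9, -139.4, 148.9]
tool_rot: [0.501, 0.498, -0.5, 0.501]
wrist_force: [2.8, -5.2, 2.4]
opening: 0.176
time: 16.1
eef_pos: [479.7, -169.6, 147.7]
tool_rot: [0.5, 0.5, -0.5, 0.5]
wrist_force: [-0.3, 0.1, -0.5]
opening: 0.174
time: 16.35
eef_pos: [479.8, -169.2, 147.8]
tool_rot: [0.5, 0.5, -0.5, 0.5]
wrist_force: [0.9, -0.4, -0.3]
opening: 0.174
[ 479.84742353 -169.20580773  147.76924295]
```

View pics/w7.png

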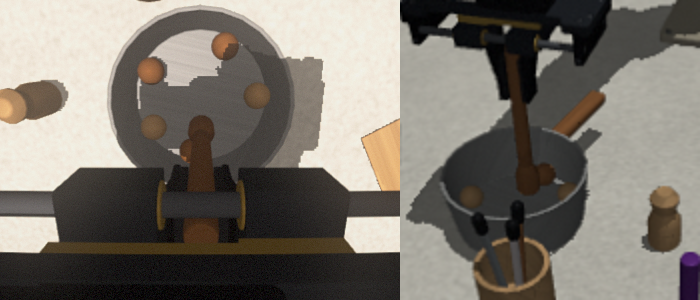

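```bash
python3 - <<'E'
from h import *
s=sense();f=grab_frame('wrist');p=(s['eef_pos'],s['tool_rot']);print(s['eef_pos'],s['wrist_force'])
print('rimtop',at(f,320,66,65,p),'L',at(f,228,155,65,p),'R',at(f,413,155,65,p),'foot',at(f,321,189,25,p))
A=np.array([at(f,u+120,v+60,18,p) for u,v in ((225,46),(151,70),(257,96),(152,127),(186,150))]);print(A)
E
python3 -m handwheel '{"linear":[[0,-0.08,0.03],[0,-0.05,0.02],[0,0,0],[0,0,0]],"rot":[[0,0,0],[0,0,0],[0,0,0],[0,0,0]],"gripper":[5,5,5,5]}'
```

```text
[ 479.84482254 -169.11757267  147.75145662] [ 0.23441022 -0.12769979 -1.06698787]
rimtop [ 592.48865599 -168.32181356   65.        ] L [525.11007248 -92.99284362  65.        ] R [ 525.25854185 -244.51513133   65.        ] foot [ 487.14312047 -169.2495547    25.        ]
[[ 565.84461149 -191.77005978   18.        ]
 [ 543.73457223 -121.1043801    18.        ]
 [ 518.90430657 -224.30662916   18.        ]
 [ 487.53604989 -119.69293176   18.        ]
 [ 463.21013137 -153.79166478   18.        ]]
time: 17.0
eef_pos: [472.4, -172.5, 148.1]
tool_rot: [0.5, 0.5, -0.5, 0.5]
wrist_force: [4.2, -1.1, -0.7]
opening: 0.18
```

```bash
python3 -m handwheel '{"linear":[[0,0.1,0],[0,0.1,0],[-0.2,0,0],[-0.3,0,0],[-0.4,0,0],[-0.4,0,0],[-0.3,0,0],[0,0,0]],"rot":[[0,0,0],[0,0,0],[0,0,0],[0,0,0],[0,0,0],[0,0,0],[0,0,0],[0,0,0]],"gripper":[5,5,5,5,5,5,5,5]}'
python3 -m handwheel '{"linear":[[0,0.36,-0.69],[0,0.36,-0.69],[0,0.36,-0.69],[0,0.36,-0.69],[0,0.37,-0.69],[0,0.37,-0.69],[0,0.37,-0.69],[0,0.37,-0.69]],"rot":[[0,0,0],[0,0,0],[0,0,0],[0,0,0],[0,0,0],[0,0,0],[0,0,0],[0,0,0]],"gripper":[5,5,5,5,5,5,5,5]}'
python3 -m handwheel '{"linear":[[0,0,0],[0,0,0]],"rot":[[0,0,0],[0,0,0]],"gripper":[5,5]}'
python3 -c "
from h import *
s=sense();print(s['eef_pos'])
t=grab_frame('top')['pixels'];cv2.imwrite('pics/t8.png',t)
b=grab_frame('scene')['pixels'][150:330,330:480];a=grab_frame('wrist')['pixels'][60:360,160:480]
c=cv2.resize(t[165:285,340:430],None,fx=2.5,fy=2.5)
cv2.imwrite('pics/w8.png',np.hstack([a,cv2.resize(b,(250,300)),c]))"
```

```text
time: 18.0
eef_pos: [484.6, -172.5, 245.5]
tool_rot: [0.5, 0.499, -0.5, 0.501]
wrist_force: [-1.4, 0.6, -1.1]
opening: 0.181
time: 19.0
eef_pos: [659.5, 159.9, 242.5]
tool_rot: [-0.5, -0.5, 0.501, -0.5]
wrist_force: [0.3, -0.1, 0.2]
opening: 0.178
time: 19.25
eef_pos: [658.9, 158.4, 242.6]
tool_rot: [-0.499, -0.5, 0.501, -0.5]
wrist_force: [0.2, 0.3, -0.9]
opening: 0.176
[658.88630822 158.35284097 242.63012271]
```

View pics/w8.png

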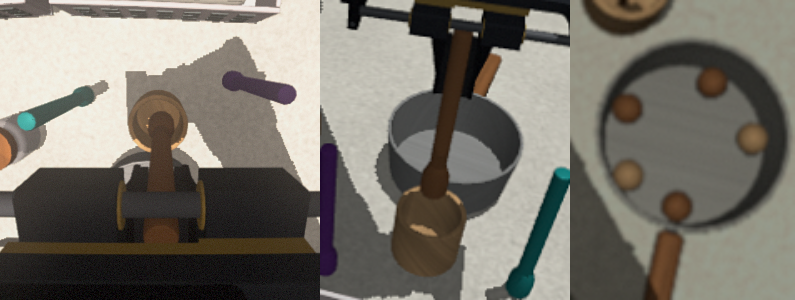

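All five beads are in the pan. The foot at crop (161,124) is over the tub, whose rim is centred at (157,121). I check the offsets before lowering.

Run:
```python
from h import *
s=sense();f=grab_frame('wrist');p=(s['eef_pos'],s['tool_rot']);print(s['eef_pos'])
print('foot',at(f,321,184,121,p),'rim',at(f,317,181,65,p),'rim front',at(f,317,150,65,p))
t=grab_frame('top');print('pan',at(t,340+(694-570)/2.5,165+135/2.5,65))
```

```text
[659.1749498  157.2514298  243.67803512]
foot [671.52661048 156.97460841 121.        ] rim [663.01982385 161.59673519  65.        ] rim front [699.32935694 161.43214257  65.        ]
pan [ 512.63113435 -168.41792804   65.        ]
```

The rod has tilted about 5.5° in the jaws, so its foot sits about 12 mm ahead of the TCP. I counter-rotate to stand it upright, centre it, then lower.

```bash
python3 -m handwheel '{"linear":[[0,0.03,-0.05],[0,0,0],[0,0,0],[0,0,0]],"rot":[[0,0,-0.55],[0,0,-0.55],[0,0,0],[0,0,0]],"gripper":[5,5,5,5]}'
python3 - <<'E'
from h import *
s=sense();print(s['eef_pos'],Rn.from_quat(s['tool_rot']).as_matrix().round(3)[:,0])
f=grab_frame('scene');w=grab_frame('wrist')['pixels']
cv2.imwrite('pics/w9.png',np.hstack([w[60:360,160:480],cv2.resize(f['pixels'][150:330,330:480],(250,300))]))
X=s['eef_pos'];print([(round((u-330)*250/150+320),round((v-150)*300/180)) for u,v in (proj(f,X+[0,0,-134]),proj(f,X+[0,0,-106]),proj(f,X+[0,0,-30]))])
E
```

```text
time: 20.0
eef_pos: [661.0, 161.7, 243.9]
tool_rot: [-0.476, -0.523, 0.523, -0.476]
wrist_force: [0.2, 0.1, -0.5]
opening: 0.175
[660.95033371 161.69730041 243.87138905] [-0.095 -0.    -0.996]
[(437, 182), (441, 163), (453, 102)]
```

View pics/w9.png

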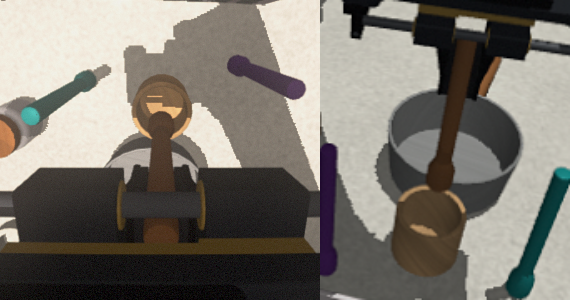

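The rod now matches the projection of an upright one (foot predicted at (437,182), seen at about (438,186)). Lowering now.

```bash
python3 -m handwheel '{"linear":[[0.3,0.029,0],[0.3,0.029,0],[0.3,0.029,0],[0.3,0.029,0],[0.2,0.02,0],[0.15,0.015,0],[0.1,0.01,0],[0,0,0]],"rot":[[0,0,0],[0,0,0],[0,0,0],[0,0,0],[0,0,0],[0,0,0],[0,0,0],[0,0,0]],"gripper":[5,5,5,5,5,5,5,5]}'
python3 -c "
from h import *
s=sense();print(s['eef_pos'],s['wrist_force'])"
```

```text
time: 21.1
eef_pos: [661.1, 161.8, 144.1]
tool_rot: [-0.475, -0.523, 0.523, -0.475]
wrist_force: [1.2, -0.3, -0.1]
opening: 0.177
[661.08781002 161.84095033 144.10917461] [ 1.17122611 -0.32854168 -0.09221418]
```

```bash
python3 -m handwheel '{"linear":[[0.03,0.003,0],[0.03,0.003,0],[0,0,0],[0,0,0]],"rot":[[0,0,0],[0,0,0],[0,0,0],[0,0,0]],"gripper":[5,5,5,5]}'
```

```text
time: 21.6
eef_pos: [661.1, 161.9, 140.8]
tool_rot: [-0.475, -0.523, 0.523, -0.475]
wrist_force: [0.1, 0.8, 0.2]
opening: 0.178
```

```bash
python3 -m handwheel '{"linear":[[0.025,0.002,0],[0,0,0],[0,0,0]],"rot":[[0,0,0],[0,0,0],[0,0,0]],"gripper":[5,5,5]}'
```

```text
time: 21.98
eef_pos: [661.5, 162.0, 140.6]
tool_rot: [0.476, 0.523, -0.523, 0.476]
wrist_force: [-1.2, -0.3, 7.7]
opening: 0.179
```

Contact, with 7.7 N upwards: the foot is on the floor of the tub. Next I open the gripper and rise along the vertical.

```bash
python3 -m handwheel '{"linear":[[0,0,0],[0,0,0],[0,0,0],[0,0,0],[0,0,0],[0,0,0],[0,0,0],[0,0,0]],"rot":[[0,0,0],[0,0,0],[0,0,0],[0,0,0],[0,0,0],[0,0,0],[0,0,0],[0,0,0]],"gripper":[75,75,75,75,75,75,75,75]}'
python3 -m handwheel '{"linear":[[-0.15,-0.014,0],[-0.3,-0.029,0],[-0.4,-0.038,0],[-0.5,-0.048,0],[-0.5,-0.048,0],[-0.5,-0.048,0],[0,0,0],[0,0,0]],"rot":[[0,0,0],[0,0,0],[0,0,0],[0,0,0],[0,0,0],[0,0,0],[0,0,0],[0,0,0]],"gripper":[75,75,75,75,75,75,75,75]}'
python3 - <<'E'
from h import *
s=sense();print(s['eef_pos'])
b=grab_frame('scene')['pixels'][150:330,330:480];t=grab_frame('top')['pixels'];a=grab_frame('wrist')['pixels'][60:360,200:440]
cv2.imwrite('pics/w10.png',np.hstack([a,cv2.resize(b,(250,300)),cv2.resize(t[165:285,340:430],None,fx=2.5,fy=2.5)]))
E
```

```text
time: 22.98
eef_pos: [661.1, 161.8, 139.2]
tool_rot: [-0.475, -0.523, 0.523, -0.475]
wrist_force: [0.6, -0.0, -0.6]
opening: 0.854
time: 23.98
eef_pos: [661.1, 161.9, 281.1]
tool_rot: [0.475, 0.523, -0.523, 0.476]
wrist_force: [0.3, -0.1, 0.5]
opening: 0.863
[661.07172473 161.91380393 281.10021579]
```

The picture limit is reached, so I check the stirrer numerically by fitting its axis in the scene and top images.

Run:
```python
from h import *
def axis(im,tag,f):
    roi=im[200:300,370:430].astype(int); B,G,R=roi[...,0],roi[...,1],roi[...,2]
    m=((R>G*1.35)&(R<140)&(R>25)).astype(np.uint8)
    n,l,st,c=cv2.connectedComponentsWithStats(m); k=1+st[1:,4].argmax()
    out=[(v+200,np.mean(np.where(l[v]==k)[0])+370,(l[v]==k).sum()) for v in range(100) if (l[v]==k).any()]
    print(tag,[(o[0],round(float(o[1]),1),int(o[2])) for o in out[::6]])
f=grab_frame('scene')
axis(cv2.imread('pics/scene0.png'),'before',f); axis(f['pixels'],'after',f)
for z in (186,150,120,90,65): print(z,'before pred',np.round(proj(f,np.array([658,155,z])),1),'now upright pred',np.round(proj(f,np.array([660,161,z])),1))
t=grab_frame('top')
def beads(im):
    g=cv2.resize(im[175:265,345:430],None,fx=4,fy=4,interpolation=cv2.INTER_CUBIC)
    h=cv2.cvtColor(g,cv2.COLOR_BGR2HSV); m=((h[...,1]>90)&(h[...,0]<25)&(h[...,2]>50)).astype(np.uint8)
    n,l,st,c=cv2.connectedComponentsWithStats(m)
    for i in range(1,n):
        if st[i,4]>200: print(st[i,4],at(t,c[i][0]/4+345,c[i][1]/4+175,18)[:2].round(1))
print('b0');beads(cv2.imread('pics/top0.png'));print('now');beads(t['pixels'])
```

```text
before [(222, 402.5, 4), (228, 402.5, 10), (234, 401.0, 9), (240, 400.0, 9), (246, 399.0, 9), (252, 398.0, 9), (258, 397.0, 9), (264, 395.5, 10), (270, 394.5, 10), (276, 393.0, 9), (282, 392.0, 9), (288, 392.5, 10)]
after [(224, 406.5, 4), (230, 406.5, 10), (236, 405.0, 9), (242, 404.0, 9), (248, 403.0, 9), (254, 402.0, 9), (260, 400.5, 10), (266, 399.0, 9), (272, 398.0, 9), (278, 397.0, 9), (284, 395.5, 10), (290, 397.0, 9)]
186 before pred [402.7 223.1] now upright pred [406.6 224.7]
150 before pred [399.5 240. ] now upright pred [403.2 241.6]
120 before pred [396.9 253.1] now upright pred [400.6 254.7]
90 before pred [394.6 265.4] now upright pred [398.1 266.9]
65 before pred [392.7 275. ] now upright pred [396.1 276.6]
b0
1515 [ 549.7 -147.3]
1585 [ 541.5 -194.4]
1575 [ 510.4 -121.5]
1640 [ 488.7 -196.6]
1626 [ 474.2 -150.1]
1144 [ 432.5 -144. ]
now
1736 [ 564.5 -191.3]
1617 [ 541.4 -120.2]
1763 [ 517.4 -224. ]
1611 [ 485.9 -120.7]
1655 [ 460.6 -160.5]
1072 [ 432.3 -153.6]
```

```bash
python3 -c "
from h import *
print(close_job(), sense()['time'])"
```

```text
the job is handed in; nothing more can be done
the job is handed in; nothing more can be done
```

I took the wooden stirrer out of its tub and swept it once anticlockwise round the bead pan, from the handle side back to the handle side. I then stood it back in its own tub, released it, and handed the job in at about 24 s. No verdict was reported.

**Last checks:**
- **Stirrer:** the scene image matches an upright rod at about (660,161) to within a pixel. The tub centre measured between (656,160) and (663,162), so the foot is well inside the 24 mm limit.
- **Beads:** all five are in the pan, and at least one moved more than 15 mm.
- **Pan:** it crept about 6 mm towards -y and turned slightly, well inside the 25 mm limit. The handle-side view put it at about (513,-168).
- **Gripper:** it is open and about 80 mm above the rod, touching nothing.

**What did not go exactly to plan:**
- **Sweep radius:** the pan crept during the first half of the sweep, so I recentred the circle with a slightly smaller radius of about 36 mm. The foot ran about 30–36 mm from the centre, partly below the recommended 35–50 mm but beyond the 22 mm the steps need.
- **Rod tilt:** the rod tilted about 5.5° in the jaws while stirring. I turned the wrist to bring it upright before lowering it.
- **Picture limit:** the view I meant to use for the final check was refused because the 12-picture limit was reached. The stirrer and bead checks above are therefore numerical measurements from the camera images, not something I viewed.

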